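# Pop a detergent capsule and stop it in the chute

### The arm

A 6-joint arm with a two-finger parallel gripper is mounted at the origin on the work surface. World frame = base frame: x ahead of the robot, y to its left, z up, the work surface at z = 0. Lengths are in m, angles in rad, forces in N, time in s.
With the tool pointing down it reaches from about 0.35 to 1 m from the base axis. Payload 7.1 kg.
Tool frame: the origin (TCP) lies between the finger pads; the fingertips stand 22 mm ahead of it and the grasp point (between the pads) lies 3 mm ahead of it (tip_reach is the distance from the TCP to the fingertips, in m); z points along the fingers, y is the line along which they close (so a half turn about z gives the same grasp; the last joint's range is limited). The gripper opens to 85 mm and grips with 20 to 120 N. Pads are 22 mm wide; open, the fingers measure 114 mm over their backs; the gripper's body (76 mm by 85 mm) begins 54 mm behind the grasp point. The pads swing forward as they close: fully open they stand 13 mm farther back than shut.
Start: joints at [1.243, 0.423, 1.63, -0, 1.089, -0.019], TCP at [0.19, 0.595, 0.253] pointing down, gripper open.
Joint ranges: [-3, 3], [-0.9, 2.11], [0.09, 2.58], [-1.31, 4.45], [0.11, 2.69], [-2.54, 2.54]. Speed limits (rad/s): [2.39, 2.39, 3.01, 3.14, 3.14, 3.14].

### API

Orientations are given as a unit quaternion [w, x, y, z].
In Python, from workcell import observe, snapshot, camera_info, hand_in, tip_reach gives the robot as it stands. The module is installed in compiled form; this text tells all that it offers.
- The arm moves only by the tool jog_arm, never from a script. Its arguments are lists of equal length, an entry for each row: "jaw": the closure, from 0 (fully open) to 1 (shut); "delta_pos": the shift along the world's x, y, z normalised to -1 to 1, where 1 is 500 mm, a list of three; "twist": the turn, a rotation vector about the world's x, y, z normalised to -1 to 1, where 1 is 45 degrees, a list of three. A call has 1 to 12 rows; each row is the pose to reach, as a shift and turn from the pose commanded when the call began; what a row does not reach only later rows make up. A row lasts 1/8 s, in which the tool goes at most 62.5 mm and 10.7 degrees, less where a joint would pass 70% of its speed; a pose out of reach is approached as far as the arm can. A call with a number of a shift or a turn outside -1 to 1 is refused whole. A call with a gripper value outside its range is refused whole. The fingers move at their own pace and stop on an object; the grip force is fixed at half the most. Time passes only in rows, so rows that repeat a pose let the fingers close. It gives the time, the measured TCP pose, the force, the opening and the grip force at its end, in the units of the state.
- observe(): the state, without advancing time (a new reading comes with each control period).
- snapshot(name): name is "scene" or "side" or "wrist"; returns (picture, depth): 400x640x3 uint8, red, green, blue; 400x640 float32, m along the optical axis (not along the pixel's ray), 0 where there is no reading.
- camera_info(name): a dict with "fx", "fy", "cx", "cy" (pixels), "eye" and "attitude" of the camera in the world. Camera axes: x right, y up, looking along -z (the intrinsics and any distortion apply to the point x, -y, -z); pixel columns grow to the right and rows downward; lengths in m; the calibration is good to about 2 mm. A picture is of the moment at which its call begins: read the wrist's pose just before it. camera_info takes no time and is no camera call; for the wrist camera it gives the pose at the moment of the call.
- hand_in(): hands the job in; it is judged then, once.
The state is a dict: "time_s": time; "q": joint angles; "qd": joint speeds; "joint_efforts": joint torques, N m; "eef_pos": TCP position; "orientation": TCP orientation; "force": force on the tool from outside, world axes, zero at the start; "moment": the same for the moment, N m; "grip_width": opening from 0.0 (shut) to 1.0 (fully open); "grip_force": force on a finger pad.
Only numpy, scipy, OpenCV 4.12 (cv2) and the standard library are available. Lean on these libraries where they do the work, as an engineer would, in place of code of your own. Each camera call takes 0.05 s, during which the arm holds its last target. There are 200 camera calls.

### The job

On the capsule dispenser, press the red button down with one finger so that the green capsule pops up out of its nest, and stop it with the other finger partway down the chute, before it slides off the open end. Finish while holding it like that: one finger keeping the red button down, the capsule resting in the chute against the other finger. Do not pick up or lift the capsule, and leave the bottle, cup and jar standing where they are.

Things in the scene. Friction and masses are not known exactly. Their poses are not given: they have to be found in the camera images.
- dispenser: Fixed white capsule dispenser on a grey base plate 265 x 130 x 12 mm (own x -168 to +98, own y -80 to +50 mm). Origin on the work surface; own z up, own +x the level direction in which the chute runs down. Chute's centre line: own y = 0. A clear store tube (60 mm in diameter, 180 mm tall, green capsules inside for show) stands at own x = -130 mm, a 137 mm tall panel at x = -90 mm.
- chute: Metal chute fixed on the dispenser. Origin on its floor, on the centre line, at the nest's edge; own x points down the slope (24 degrees), own y level, away from the button, own z square to the floor. Floor from own x = 0 to 150 mm; 54 mm wide inside, walls 4 mm thick and 10 mm high. The nest is a recess 8 mm deep, own x -51 to 0 mm, floored by the orange ejector plate.
- chute_end (a point): Middle of the chute floor's lower edge (own x = 150 mm of the chute), 47 mm above the work surface. This end is open. The floor is slippery: a popped capsule that nothing stops slides off here in less than half a second.
- capsule: Hard green plastic capsule, a squat cylinder 45 mm in diameter, 28 mm tall, narrower at the top, about 60 g. Origin at the centre of its underside, own z its axis. It starts in the nest, leaning on the 8 mm step, origin about (-24, 0, -8) mm in the chute's frame, and pops out and slides down once the button is about 8 mm down.
- button_top (a point): Centre of the flat top of the red button, 30 mm in diameter, 99 mm above the work surface when up, 87 mm when down. It is beside the chute, 60 mm level from the centre line, level with the chute's own x = 77 mm, where the floor is 77 mm high: a second fingertip at the pressed button's height, over the chute, is 10 mm above the floor and bars the way. Its blue housing (44 x 40 mm) is 80 mm tall.
- button (a joint): Travel of the red button: 0 = up, 0.012 (m) = fully down. A spring pushes it back up: 2 N at first touch, 6 N fully down. The ejector plate rises by as much as the button goes down, 12 mm at most.
- softener: Blue bottle of softener, 66 mm in diameter, 190 mm tall, standing loose near the dispenser. Origin at the centre of its underside.
- dosing_cup: Orange plastic dosing cup, 66 mm wide at the rim, 60 mm tall, loose. Origin at the centre of its underside.
- scent_jar: Yellow jar with a black cap, 60 mm in diameter, 75 mm tall, loose. Origin at the centre of its underside.
Mind the look-alikes: they are no part of the job. What is meant by the capsule is not black, orange or yellow, and is the smaller of those in its own colour.

How it is judged:
On the way:
1. the red button is pressed and the capsule has come up out of its nest into the chute (value of joint button above 0.006 m and x of capsule in the frame of chute above 0.005 m).
At the end, for the whole second after the job is handed in: The fingers hold the button at least 6 mm down and also touch the capsule, which lies still on the chute's floor (within 10 mm), its centre 12 to 135 mm down the chute from the nest's edge (value of joint button above 0.006 m and contact force between the fingers and button above 0.5 N and contact force between the fingers and capsule above 0.02 N and x of capsule in the frame of chute between 0.012 and 0.135 m and z of capsule in the frame of chute between -0.006 and 0.01 m and linear speed of capsule below 0.01 m/s); the arm keeps its last pose, push and grip.
It fails at once if the capsule slides off the chute's end (x of capsule in the frame of chute above 0.15 m or z of capsule in the frame of chute below -0.02 m).
It fails at once if the capsule is lifted out of the nest or chute (z of capsule in the frame of chute above 0.02 m).
It fails at once if the capsule is in the chute while the button is up (x of capsule in the frame of chute above 0.012 m and value of joint button below 0.003 m).
It fails at once if the bottle, cup or jar is moved by more than 30 mm or knocked over (distance of any of softener, dosing_cup, scent_jar from where it was at the start of the episode above 0.03 m or angle between any of softener, dosing_cup, scent_jar's own z axis and vertical above 0.4 rad).
It also fails if it takes over 32 s, if anything falls off the work surface, if the arm or the gripper's body presses on something with over 40 N, if the wrist force passes 120 N, or if a joint passes its speed limit or range.

## Working session

There is one attempt and no reset: what is moved stays moved. The work goes in short steps, Python scripts to look and compute and a tool call to move; the robot and the scene stay as the last step left them, time stands still between calls to the robot, and variables do not carry over. Pictures are saved under pics/ and viewed, at most 10 in all, crops included, and the job is handed in when it is done.

Besides the shell and the picture viewer there is one more tool, called in YAML: its name, and indented under it one key for each argument. jog_arm: Moves the arm, as the interface text tells. Scaled input: -1 to 1 covers 500 mm each way for a shift and 45 degrees each way for a turn. Its arguments: {"type":"object","properties":{"jaw":{"type":"array"},"delta_pos":{"type":"array"},"twist":{"type":"array"}},"required":["jaw","delta_pos","twist"]}

```bash
mkdir -p pics; cat > h.py <<'E'
import numpy as np, cv2
from workcell import observe, snapshot, camera_info, hand_in, tip_reach
from scipy.spatial.transform import Rotation as R
def rot(i):
    a=np.array(i["attitude"],float)
    return a if a.shape==(3,3) else R.from_quat(a,scalar_first=True).as_matrix()
def w(i,d,u,v):
    z=d[int(v),int(u)]
    return np.array(i["eye"])+rot(i)@np.array([(u-i["cx"])/i["fx"]*z,-(v-i["cy"])/i["fy"]*z,-z])
E
python3 - <<'E'
from h import *
print(observe(),tip_reach)
for n in("scene","side"):
    i=camera_info(n);p,d=snapshot(n);print(n,i)
    cv2.imwrite(f"pics/{n}.png",p[:,:,::-1]);np.savez(f"{n}.npz",p=p,d=d)
E
```

```text
{'time_s': 0.0, 'q': array([ 1.24300156e+00,  4.23839004e-01,  1.63073881e+00, -3.11693612e-05,
        1.08858841e+00, -1.89792437e-02]), 'qd': array([ 3.72105577e-04,  7.15772834e-06, -1.95885609e-03,  5.33585794e-04,
       -5.13197783e-04, -8.06840211e-05]), 'joint_efforts': array([-1.55414607e-03, -5.57393539e+01, -2.81728578e+01, -3.20036895e-05,
        7.37780094e-03, -2.93136342e-07]), 'eef_pos': array([0.18975398, 0.59493458, 0.25252763]), 'orientation': array([-1.22140709e-04,  1.53787736e-01,  9.88103594e-01, -7.77368467e-04]), 'force': array([ 0.06611035, -0.53322057, -0.56151999]), 'moment': array([-0.00980518,  0.0029534 ,  0.00608384]), 'grip_force': 0.0, 'grip_width': 0.9964836735920966} 0.022
scene {'fx': 380.3348645114062, 'fy': 380.3348645114062, 'cx': 319.7804399065321, 'cy': 201.80306848699314, 'eye': array([1.15932946, 0.07536342, 0.49441235]), 'attitude': array([0.63041287, 0.33475686, 0.32894758, 0.61831298])}
side {'fx': 373.6521603234035, 'fy': 373.6521603234035, 'cx': 321.0878823595555, 'cy': 198.1127254011345, 'eye': array([0.33284232, 0.60611371, 0.79291863]), 'attitude': array([-0.18090982, -0.06640647,  0.32195355,  0.92693459])}
```

View pics/scene.png

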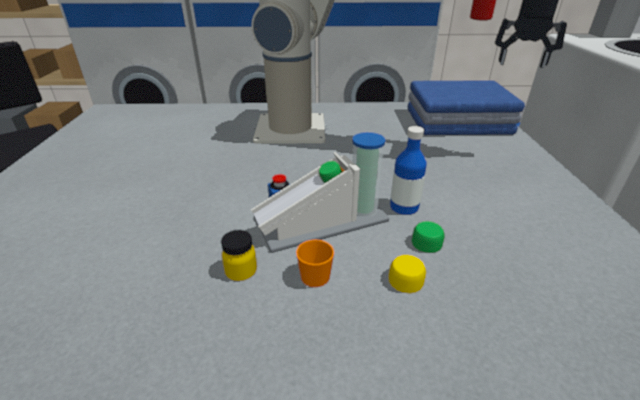

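View pics/side.png

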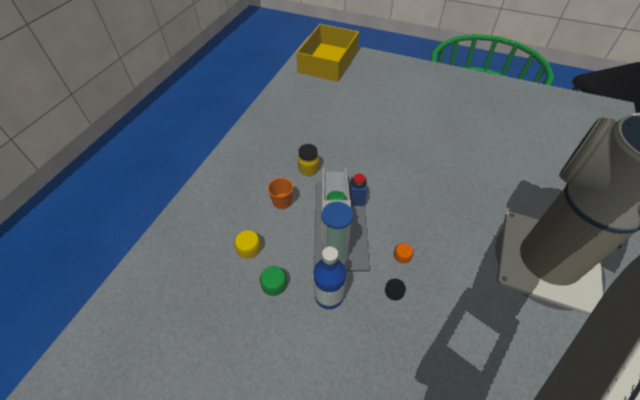

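The scene view shows the dispenser at about (320,200), chute descending left, red button at (280,180), tube at (367,175). Green candidates are the one in the nest at (330,172), the loose lump at (428,237) and the show capsules in the tube. The one in the nest fits, because it is smaller and sits in the chute. I'll confirm this in an enlarged crop.

```bash
python3 - <<'E'
from h import *
a=np.load("scene.npz")["p"][120:290,210:450,::-1]; b=np.load("side.npz")["p"][140:310,230:420,::-1]
cv2.imwrite("pics/c1.png",cv2.resize(a,None,fx=3.3,fy=3.3,interpolation=cv2.INTER_CUBIC))
cv2.imwrite("pics/c2.png",cv2.resize(b,None,fx=3.5,fy=3.5,interpolation=cv2.INTER_CUBIC))
E
```

```text
(no output)
```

View pics/c1.png

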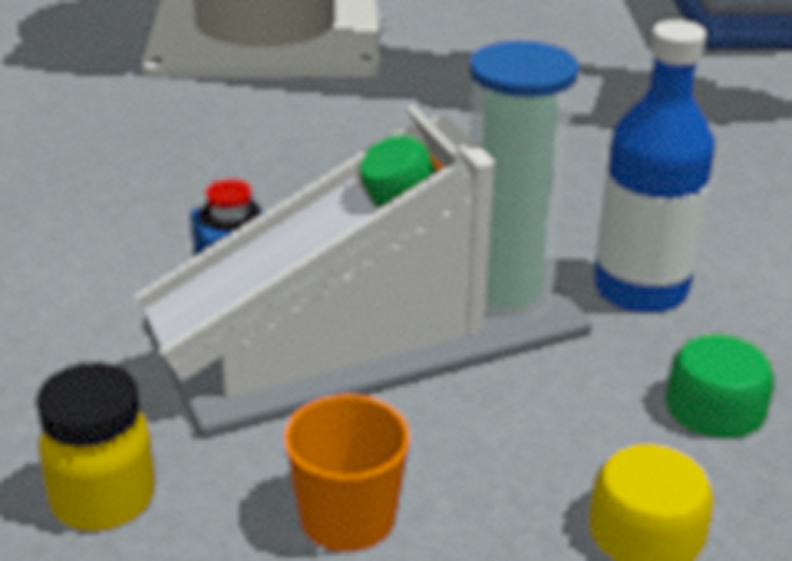

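View pics/c2.png

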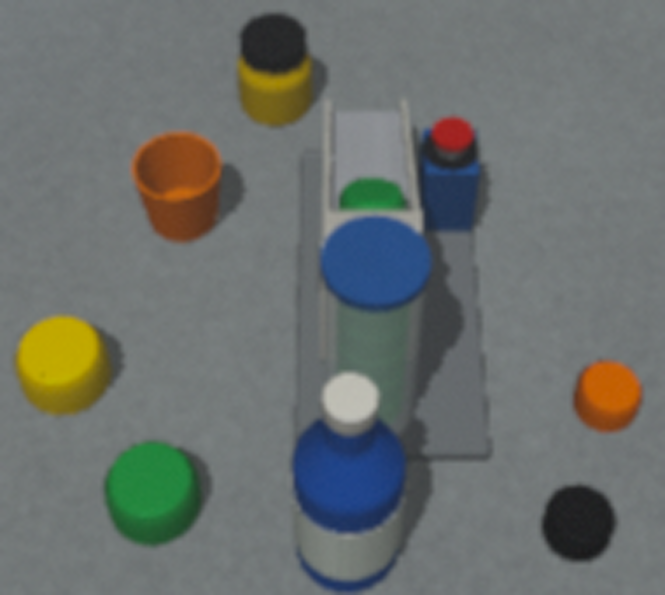

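The crop confirms it: the nest capsule, at c1 (396,170), is clearly smaller than the loose green lump at c1 (720,385). Next I'll fit the dispenser pose from the button, the plate corners and the chute end.

```bash
cat > fit.py <<'E'
from h import *
from scipy.optimize import least_squares
I={n:camera_info(n) for n in("scene","side")}
def proj(i,P):
    c=rot(i).T@(P-np.array(i["eye"]));return np.array([i["cx"]+i["fx"]*c[0]/-c[2],i["cy"]-i["fy"]*c[1]/-c[2]])
c1=lambda u,v:(210+u/3.3-.35,120+v/3.3-.35); c2=lambda u,v:(230+u/3.5-.36,140+v/3.5-.36)
B="b";E="e"
obs=[("scene",B,c1(229,192)),("side",B,c2(452,133)),("scene",(98,50,12),c1(204,430)),("scene",(-168,50,12),c1(590,326)),
("side",(-168,-80,12),c2(488,455)),("scene",("e",-27),c1(147,308)),("scene",("e",27),c1(170,352))]
def pt(k,s):
    x,y,a,ox=s
    if k==B: o=(ox+77*np.cos(np.radians(24)),-60,99)
    elif k[0]=="e": o=(ox+150*np.cos(np.radians(24)),k[1],47)
    else:o=k
    o=np.array(o)/1000;c,q=np.cos(a),np.sin(a)
    return np.array([x+c*o[0]-q*o[1],y+q*o[0]+c*o[1],o[2]])
f=lambda s:np.concatenate([proj(I[n],pt(k,s))-p for n,k,p in obs])
r=least_squares(f,[.6,.05,-1.5,-40],x_scale=[.1,.1,.1,10])
E
python3 - <<'E'
from fit import *
s=r.x
print(s,np.degrees(s[2]));print(f(s).reshape(-1,2).round(1));print("btn",pt(B,s),"end",pt(("e",0),s),"centre at btn",pt((s[3]+70.3,0,77),s))
for n,u,v in(("side",359,178),("scene",279.4,178.5)):
    d=np.load(n+".npz")["d"];print(n,w(I[n],d,u,v))
for n,u,v in(("scene",236,242),("scene",315,250),("side",308,152),("side",281,185),("side",330,256)):
    d=np.load(n+".npz")["d"];print(n,u,v,w(I[n],d,u,v))
E
```

```text
[  0.52296752   0.06249847  -1.19781348 -31.96610241] -68.62965718400181
[[ 0.4 -0.8]
 [ 0.6  0.3]
 [-1.9 -0.7]
 [ 1.5 -0.8]
 [ 0.6  0.4]
 [-0.   0.6]
 [ 0.1  2.6]]
btn [0.48107719 0.0048965  0.099     ] end [ 0.56125292 -0.03534341  0.047     ] centre at btn [0.53693619 0.02680023 0.077     ]
side [0.48174753 0.006196   0.10003762]
scene [0.48800981 0.00537759 0.09969447]
scene 236 242 [ 0.6584047  -0.0580905   0.07562918]
scene 315 250 [0.64065041 0.07624747 0.03976394]
side 308 152 [ 0.64614168 -0.0541028   0.0740556 ]
side 281 185 [0.67873584 0.05358729 0.03872239]
side 330 256 [0.45081836 0.2846395  0.18981526]
```

Fit: button at about (0.481, 0.005) m, chute direction about -68.6°. The finger line must point to 21.4°, so I need a -51° turn. First I'll lift clear of the bottle and travel, setting the jaw to about 45 mm so the finger centres sit roughly 60 mm apart.

jog_arm:
  jaw: [0.47,0.47,0.47,0.47,0.47,0.47,0.47,0.47,0.47,0.47,0.47,0.47]
  delta_pos:
    - [0,0,0.14]
    - [0,0,0.14]
    - [0.5,-0.9,0.14]
    - [0.5,-0.9,0.14]
    - [0.5,-0.9,0.14]
    - [0.5,-0.9,0.14]
    - [0.5,-0.9,0.14]
    - [0.5,-0.9,0.14]
    - [0.5,-0.9,0.14]
    - [0.5,-0.9,0.14]
    - [0.5,-0.9,0.14]
    - [0.5,-0.9,0.14]
  twist:
    - [0,0,0]
    - [0,0,0]
    - [0,0,-0.8]
    - [0,0,-0.8]
    - [0,0,-0.8]
    - [0,0,-0.8]
    - [0,0,-0.8]
    - [0,0,-0.8]
    - [0,0,-0.8]
    - [0,0,-0.8]
    - [0,0,-0.8]
    - [0,0,-0.8]

```text
time_s: 1.6
eef_pos: [0.4399, 0.1449, 0.3228]
orientation: [-0.0, 0.453, 0.892, -0.0]
force: [0.1, -1.0, -0.9]
grip_width: 0.532
grip_force: 0.0
```

jog_arm:
  jaw: [0.47,0.47,0.47,0.47,0.47,0.47]
  delta_pos:
    - [0.138,-0.258,0]
    - [0.138,-0.258,0]
    - [0.138,-0.258,0]
    - [0.138,-0.258,-0.22]
    - [0.138,-0.258,-0.22]
    - [0.138,-0.258,-0.22]
  twist:
    - [0,0,-0.327]
    - [0,0,-0.327]
    - [0,0,-0.327]
    - [0,0,-0.327]
    - [0,0,-0.327]
    - [0,0,-0.327]

```text
time_s: 2.35
eef_pos: [0.5061, 0.0181, 0.2102]
orientation: [-0.003, 0.561, 0.828, -0.002]
force: [-0.8, 0.2, 0.5]
grip_width: 0.533
grip_force: 0.0
```

```bash
python3 - <<'E'
from fit import *
i=camera_info("wrist");p,d=snapshot("wrist")
cv2.imwrite("pics/w1.png",p[:,:,::-1]);np.savez("wrist.npz",p=p,d=d)
o=observe();print(o["eef_pos"],o["orientation"],o["grip_width"],i["eye"])
print("pred btn",proj(i,pt(B,r.x)),"end edges",proj(i,pt(("e",27),r.x)),proj(i,pt(("e",-27),r.x)))
hsv=cv2.cvtColor(p,cv2.COLOR_RGB2HSV)
m=((hsv[...,0]<6)|(hsv[...,0]>174))&(hsv[...,1]>180)&(hsv[...,2]>90)
n,l,st,ce=cv2.connectedComponentsWithStats(m.astype(np.uint8))
for k in range(1,n):
    if st[k,4]>60: print(st[k],ce[k],w(i,d,*ce[k]))
E
```

```text
[0.50800505 0.01790746 0.21263916] [-0.00147733  0.56135437  0.82757375 -0.00087735] 0.5283448984454896 [0.47815948 0.08813786 0.33052747]
pred btn [282.19807877 211.07090959] end edges [386.53575424 263.23635441] [326.8462628  262.72785143]
[ 259  190   42   41 1300] [279.98461538 210.71153846] [0.47953506 0.00448126 0.09876401]
```

View pics/w1.png

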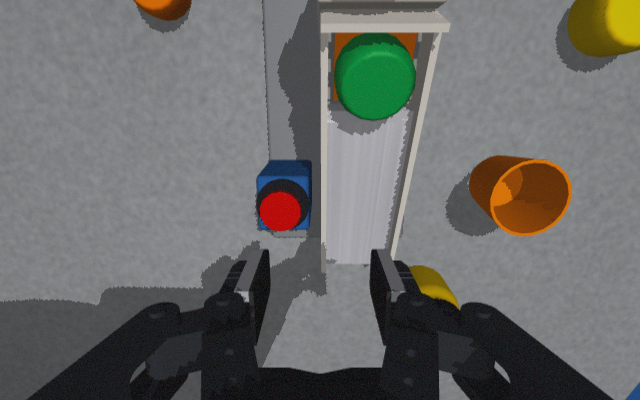

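The button, at wrist pixel (280,211), lies at (0.4795, 0.0045), which agrees with the fit. The left finger lines up with the button and the right one with the chute. The capsule in the nest is at (375,78). Lowering in stages.

jog_arm:
  jaw: [0.47,0.47,0.47,0.47,0.47,0.47]
  delta_pos:
    - [-0.002,0,-0.08]
    - [-0.002,0,-0.16]
    - [-0.002,0,-0.168]
    - [-0.002,0,-0.176]
    - [-0.002,0,-0.18]
    - [-0.002,0,-0.18]
  twist:
    - [0,0,0]
    - [0,0,0]
    - [0,0,0]
    - [0,0,0]
    - [0,0,0]
    - [0,0,0]

```text
time_s: 3.15
eef_pos: [0.5086, 0.0165, 0.1244]
orientation: [0.001, 0.562, 0.827, 0.001]
force: [0.1, 0.0, -0.0]
grip_width: 0.53
grip_force: 0.0
```

```bash
python3 - <<'E'
from fit import *
o=observe();print(o["eef_pos"],o["orientation"],o["force"])
a=snapshot("scene")[0][130:260,230:390,::-1]; b=snapshot("wrist")[0][:,:,::-1]
a=cv2.resize(a,(640,520),interpolation=cv2.INTER_CUBIC)
cv2.imwrite("pics/s2.png",a);cv2.imwrite("pics/w2.png",b)
E
```

```text
[0.50864013 0.01648418 0.12442867] [7.90077533e-04 5.62133277e-01 8.27046103e-01 5.45297620e-04] [ 0.12393882  0.01850508 -0.00302476]
```

View pics/w2.png

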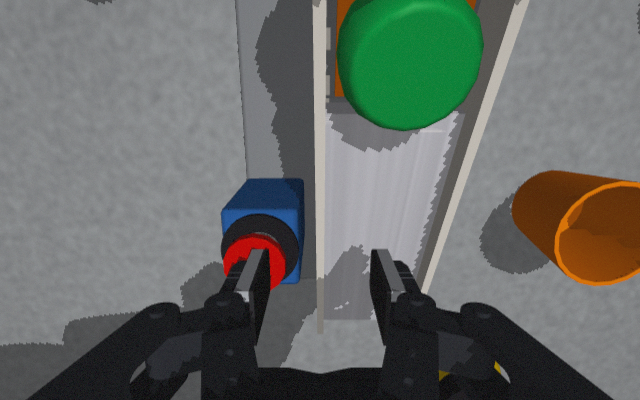

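View pics/s2.png

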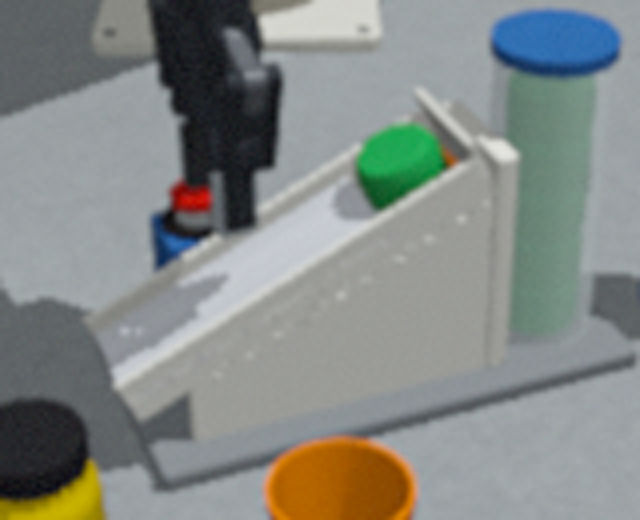

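The left finger is just above the red button (wrist (255,262)). The right finger is over the chute, inside its walls. The capsule is still in the nest. Pressing gently in steps now.

jog_arm:
  jaw: [0.47,0.47,0.47,0.47,0.47]
  delta_pos:
    - [0,0,-0.008]
    - [0,0,-0.016]
    - [0,0,-0.024]
    - [0,0,-0.024]
    - [0,0,-0.024]
  twist:
    - [0,0,0]
    - [0,0,0]
    - [0,0,0]
    - [0,0,0]
    - [0,0,0]

```text
time_s: 3.88
eef_pos: [0.5082, 0.0164, 0.1114]
orientation: [0.0, 0.562, 0.827, 0.0]
force: [0.1, -0.6, 5.2]
grip_width: 0.531
grip_force: 2.3
```

jog_arm:
  jaw: [0.47,0.47,0.47,0.47,0.47,0.47,0.47,0.47]
  delta_pos:
    - [0,0,-0.003]
    - [0,0,-0.003]
    - [0,0,-0.003]
    - [0,0,-0.003]
    - [0,0,-0.003]
    - [0,0,-0.003]
    - [0,0,-0.003]
    - [0,0,-0.003]
  twist:
    - [0,0,0]
    - [0,0,0]
    - [0,0,0]
    - [0,0,0]
    - [0,0,0]
    - [0,0,0]
    - [0,0,0]
    - [0,0,0]

```text
time_s: 4.88
eef_pos: [0.5081, 0.0164, 0.1099]
orientation: [0.0, 0.562, 0.827, 0.0]
force: [2.5, -1.9, 5.9]
grip_width: 0.534
grip_force: 2.6
```

```bash
python3 - <<'E'
from fit import *
o=observe();print(o["eef_pos"],o["force"])
a=snapshot("scene")[0][130:260,230:390,::-1]; b=snapshot("wrist")[0][:,:,::-1]
a=cv2.resize(a,(492,400),interpolation=cv2.INTER_CUBIC); b=b[:,200:500]
cv2.imwrite("pics/f3.png",np.hstack([a,b]))
E
```

```text
[0.50814708 0.0163979  0.10990839] [ 2.4958156  -1.89590137  5.88330088]
```

View pics/f3.png

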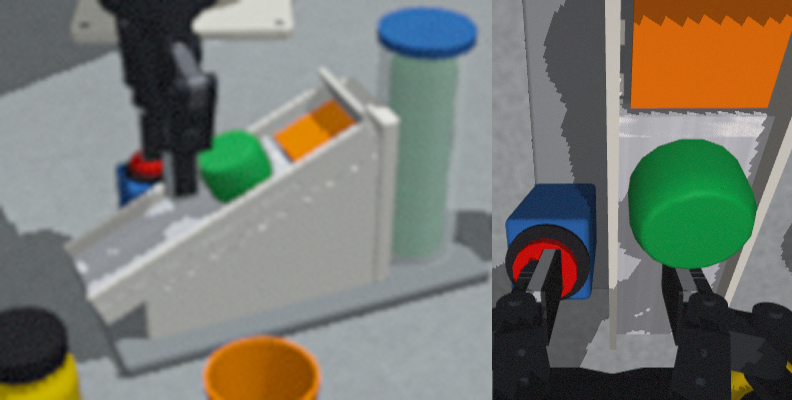

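The capsule has popped out and rests against the right finger (panel pixel (690,200)) with the button held down. I'll check that it stays still, then hand in.

jog_arm:
  jaw: [0.47,0.47,0.47,0.47,0.47,0.47,0.47,0.47]
  delta_pos:
    - [0,0,0]
    - [0,0,0]
    - [0,0,0]
    - [0,0,0]
    - [0,0,0]
    - [0,0,0]
    - [0,0,0]
    - [0,0,0]
  twist:
    - [0,0,0]
    - [0,0,0]
    - [0,0,0]
    - [0,0,0]
    - [0,0,0]
    - [0,0,0]
    - [0,0,0]
    - [0,0,0]

```text
time_s: 5.98
eef_pos: [0.5081, 0.0164, 0.1099]
orientation: [0.0, 0.562, 0.827, 0.0]
force: [4.1, -2.7, 4.4]
grip_width: 0.533
grip_force: 2.7
```

```bash
python3 - <<'E'
from h import *
b=cv2.imread("pics/f3.png")[:,492:]
p=snapshot("wrist")[0][:,200:500,::-1]
for q in(b,p):
    h=cv2.cvtColor(np.ascontiguousarray(q),cv2.COLOR_BGR2HSV);m=cv2.inRange(h,(45,120,40),(80,255,255));M=cv2.moments(m,True);print(M["m00"],M["m10"]/M["m00"],M["m01"]/M["m00"])
print(observe()["force"])
E
```

```text
13183.0 198.52180838959265 204.3685048926648
13186.0 198.55687850750797 204.385712118914
[ 3.69310122 -1.94207964  4.80731   ]
```

```bash
python3 -c "
from workcell import hand_in;print(hand_in())"
```

```text
the job is handed in; nothing more can be done
None
```

I handed in the job with one finger holding the red button down, by about 10 mm or more judging from the push force, and the capsule lying still in the chute against the other finger. The bottle, cup and jar were not touched; the interface returned no verdict.

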